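# Open the child-resistant jug at the sample bench

### The arm

A 6-joint arm with a two-finger parallel gripper is mounted at the origin on the work surface. World frame = base frame: x ahead of the robot, y to its left, z up, the work surface at z = 0. Lengths are in m, angles in rad, forces in N, time in s.
With the tool pointing down it reaches from about 0.425 to 0.95 m from the base axis. Payload 3.5 kg.
Tool frame: the origin (TCP) lies between the finger pads; the fingertips stand 19 mm ahead of it and the grasp point (between the pads) is the TCP (ctrl.nose_length is the distance from the TCP to the fingertips, in m); z points along the fingers, y is the line along which they close (so a half turn about z gives the same grasp; the last joint's range is limited). The gripper opens to 85 mm and grips with 20 to 120 N. Pads are 22 mm wide; open, the fingers measure 114 mm over their backs; the gripper's body (76 mm by 85 mm) begins 54 mm behind the grasp point. The pads swing forward as they close: fully open they stand 13 mm farther back than shut.
Start: joints at [-1.372, 0.286, 1.577, -0, 1.279, -0.15], TCP at [0.231, -0.634, 0.25] pointing down, gripper open.
Joint ranges: [-2.77, 2.77], [-0.9, 2.22], [0.21, 2.48], [-1.53, 4.67], [0.24, 2.81], [-2.84, 2.84]. Speed limits (rad/s): [2.79, 2.79, 3.14, 3.14, 3.14, 3.14].

### API

Orientations are given as a unit quaternion [x, y, z, w].
In Python, from plant import ctrl gives the robot as it stands.
- The arm moves only by the tool apply_moves, never from a script. Its argument "series" is a list of rows, each a list of 6 numbers: the shift along the world's x, y, z scaled (see below), then the turn, a rotation vector about the world's x, y, z scaled (see below). A call has 1 to 20 rows; each row is the pose to reach, as a shift and turn from the pose commanded when the call began; what a row does not reach only later rows make up. The controller multiplies each number of a shift by 0.8 m and each number of a turn by 45 degrees. A row lasts 1/8 s, in which the tool goes at most 62.5 mm and 10.7 degrees, less where a joint would pass 70% of its speed; a pose out of reach is approached as far as the arm can. A call with a number of a shift or a turn outside -1 to 1 is refused whole. A call with a gripper value outside its range is refused whole. "jaw" is the opening, from 0 (shut) to 1 (fully open), set as the call begins (left out, the last holds). The fingers move at their own pace and stop on an object; "squeeze" is the grip in N (left out, the last holds). Time passes only in rows, so rows that repeat a pose let the fingers close. It gives the time, the measured TCP pose, the force, the opening and the grip force at its end, in the units of the state.
- ctrl.get_state(): the state, without advancing time (a new reading comes with each control period).
- ctrl.read_camera(name): name is "side" or "top" or "wrist"; returns the picture (480x640x3 uint8, red, green, blue); there is no depth.
- ctrl.get_calibration(name): a dict with "fx", "fy", "cx", "cy" (pixels), "xyz" and "orientation" of the camera in the world; the wrist camera has in their place "hand_eye" (4x4, takes a point from camera to tool coordinates, whose origin is the TCP and whose axes are the flange's). Camera axes: x right, y up, looking along -z (the intrinsics and any distortion apply to the point x, -y, -z); pixel columns grow to the right and rows downward; lengths in m; the calibration is good to about 2 mm. A picture is of the moment at which its call begins: read the wrist's pose just before it. get_calibration takes no time and is no camera call.
- ctrl.sign_off(): hands the job in; it is judged then, once.
Trained networks look in the newest picture that a camera, given by its name, has taken for a name from the list of things; names that differ only in an ending like _2 or _b are one class to them, and where a whole thing is asked for, a point or a joint stands for the part that bears it (a point fixed in the world has none). Each returns a list of dicts, best first, with "p" (0 to 1); they miss things now and then, are a little off and sometimes report something else, mostly with a low value. They report only what shows in the picture. A call takes as long as a camera call. They do not tell look-alikes from the thing itself.
- ctrl.boxes_of(thing, camera): "xy" ([column, row] as shares, 0 to 1, of the picture: columns of its width, rows of its height, amid what is visible of it).
- ctrl.silhouettes(thing, camera): "pixels" (480x640 bool, what is visible of it) and "xy" ([column, row] as shares, 0 to 1, of the picture: columns of its width, rows of its height, amid what is visible of it).
The state is a dict: "time": time; "qpos": joint angles; "dq": joint speeds; "joint_efforts": joint torques, N m; "eef_pos": TCP position; "tcp_rot": TCP orientation; "contact_force": force on the tool from outside, world axes, zero at the start; "wrist_torque": the same for the moment, N m; "opening": opening from 0.0 (shut) to 1.0 (fully open); "finger_force": force on a finger pad.
Only numpy, scipy, OpenCV 4.12 (cv2) and the standard library are available. Lean on these libraries where they do the work, as an engineer would, in place of code of your own. Each camera call takes 0.05 s, during which the arm holds its last target. There are 200 camera calls.

### The job

Open the jug's red child-resistant cap: push it down firmly, but never hard enough to damage it, keep it down while you turn it anticlockwise until you feel its open stop, and lift it off. Set the cap down upright in the steel tray, without dropping it, and let go; leave everything else on the bench where it stands.

Things in the scene. Friction and masses are not known exactly. Their poses are not given: they have to be found in the camera images.
- jug: White one-litre plastic jug (100 mm diameter, yellow band) clamped in a bench holder (130 x 130 mm steel plate, two black jaws), fixed to the table. Origin: centre of the holder's underside, at table level; z up along the axis of jug and cap. The closed cap's lower edge is 150 mm above this origin and its grip bar lies along the jug's x axis to about 2 degrees.
- cap: Red cap, loose, 42 to 84 g, 64 mm diameter. Origin: centre of its lower edge; z up along its axis. Skirt and flat disc reach up to 26 mm; on the disc stands a grip bar 50 mm long (cap's x), 18 mm wide (cap's y), 24 mm tall, its top 50 mm above the origin. Fingers closed on the bar's long sides can rest their tips on the disc and push there. To set it down: lower edge on the tray floor.
- cap_grip (a point): On the cap's axis, middle of the grip bar, 38 mm above its lower edge. Pressing: a 1.3 N/mm spring in the cap pushes it up. It turns only once pushed down with about 15 N, and bottoms hard 2 mm further, at 18 N; how deep that is varies (4 to 10 mm) and cannot be seen: press by force, 16 to 22 N. Over 38 N between cap and jug (pressing, twisting and side push summed) damages them.
- neck (a point): On the jug's axis, 150 mm above its origin; axes as the jug's. Kept down, the cap turns anticlockwise seen from above, friction under 0.1 N m if kept centred, to a springy stop (4 N m/rad). The stop varies unseen (54 to 84 degrees from closed) and must be felt: over 0.4 N m against it does damage. Only within 6 degrees of the stop can the cap be lifted off. 25 mm up it is clear.
- tray: Square open steel tray, 150 x 150 mm outside, walls 4 mm thick and 18 mm high, fixed to the table. Origin: centre of its underside, on the table; z up, x and y along its sides. Its inner floor is 4 to 5 mm above the table.
- grey_rack: Grey tube rack 100 x 210 x 34 mm with a few vials, loose; origin: centre of its underside. To be left alone.
- black_rack: Black rack 90 x 130 x 45 mm full of vials (61 mm tall with them), loose; origin: centre of its underside. To be left alone.
- amber_bottle: Amber glass bottle, 70 mm diameter, 160 mm tall, loose; origin: centre of its underside. To be left alone.
- beaker: Glass beaker, 76 mm diameter, 90 mm tall, loose; origin: centre of its underside. To be left alone.
- vial_a: Sample vial with a grey cap, 16 mm diameter, 42 mm tall, standing loose; origin: centre of its underside. To be left alone.
- vial_b: Sample vial with an orange cap, 16 mm diameter, 42 mm tall, standing loose; origin: centre of its underside. To be left alone.
- marker: Blue marker pen lying along its own y, 125 mm long, 14 mm thick, loose; origin: its underside, about its middle. To be left alone.
Mind the look-alikes: they are no part of the job. There is more than one size of the cap; the job needs the largest.

How it is judged:
On the way, in this order (a step that is already met when the one before it is completed fails the run):
1. the cap, still seated on the neck, is turned well out of its closed pocket (45 degrees or more) (angle between the x axis of cap and the x axis of jug, either way round above 0.785 rad and horizontal distance between cap and jug below 0.008 m and z of cap in the frame of jug below 0.16 m), for 0.1 s.
2. the cap is lifted clear of the neck in the gripper (z of cap in the frame of jug above 0.172 m and contact force between the fingers and cap above 0.5 N), for 0.1 s.
3. the gripper sets the cap down on the tray's floor: still held when its lower edge is within 15 mm of the table's level (horizontal distance between cap and tray below 0.052 m and z of cap in the frame of tray below 0.015 m and contact force between the fingers and cap above 0.5 N), for 0.05 s.
At the end, for the whole second after the job is handed in: The cap stands upright (within 0.1 rad), released and at rest on the tray's floor, its axis within 52 mm of the tray's centre; it was pushed down, turned open and lifted off with never more than 38 N between cap and jug, and no bystander moved by more than 30 mm (horizontal distance between cap and tray below 0.052 m and z of cap in the frame of tray below 0.009 m and angle between cap's own z axis and vertical below 0.1 rad and linear speed of cap below 0.02 m/s); the robot touches nothing.
It fails at once if more than 38 N between the cap and the jug (damaged) (contact force between cap and jug above 38 N).
It fails at once if a rack, the bottle, the beaker, a vial or the marker pen is moved more than 30 mm (distance of any of grey_rack, black_rack, amber_bottle, beaker, vial_a, vial_b, marker from where it was at the start of the episode above 0.03 m).
It fails at once if the bottle, the beaker or a vial is tipped over (angle between any of amber_bottle, beaker, vial_a, vial_b's own z axis and vertical above 0.5 rad).
It also fails if it takes over 72 s, if anything falls off the work surface, if the arm or the gripper's body presses on something with over 40 N, if the wrist force passes 120 N, or if a joint passes its speed limit or range.

## Working session

There is one attempt and no reset: what is moved stays moved. The work goes in short steps, Python scripts to look and compute and a tool call to move; the robot and the scene stay as the last step left them, time stands still between calls to the robot, and variables do not carry over. Pictures are saved under pics/ and viewed, at most 10 in all, crops included, and the job is handed in when it is done.

Besides the shell and the picture viewer there is one more tool, called after "Call:" as a command line: name --pt "numbers of a row" for each row, then --argument value for the rest. apply_moves: Moves the arm, as the interface text tells. Shifts and turns lie within -1 to 1; 1 stands for 0.8 m of shift or 45 degrees of turn. Its arguments: {"type":"object","properties":{"series":{"type":"array"},"jaw":{"type":"number"},"squeeze":{"type":"number"}},"required":["series"]}

```bash
ls; mkdir -p pics; python3 - <<'E'
from plant import ctrl
import cv2,numpy as np
ims=[]
for c in ("top","side"):
    im=ctrl.read_camera(c); cv2.imwrite(f"pics/{c}0.png",im[:,:,::-1]); k=ctrl.get_calibration(c); print(c,k)
    for t in ("jug","cap","tray","neck"):
        print(c,t,[(round(d['p'],2),np.round(np.array(d['xy'])*[640,480],1).tolist()) for d in ctrl.boxes_of(t,c)])
print(ctrl.get_calibration("wrist"));print(ctrl.get_state())
E
```

```text
pics
top {'fx': 496.7067160501034, 'fy': 496.7067160501034, 'cx': 320.7004410638429, 'cy': 239.38706888450466, 'xyz': array([0.36454009, 0.01136459, 1.21885988]), 'orientation': array([-0.05974209,  0.06828852,  0.70495868, -0.7034208 ])}
top jug [(0.75, [262.7, 276.4])]
top cap [(0.93, [251.6, 260.5]), (0.78, [202.7, 265.1]), (0.72, [257.3, 326.3])]
top tray [(0.71, [425.0, 284.6])]
top neck [(0.74, [264.0, 272.3])]
side {'fx': 609.4253849133602, 'fy': 609.4253849133602, 'cx': 311.64929614071053, 'cy': 239.2036037479926, 'xyz': array([-0.35933184, -1.00519357,  1.12412168]), 'orientation': array([ 0.42484963, -0.16926858, -0.30983961,  0.83357684])}
side jug [(0.85, [266.7, 261.1])]
side cap [(0.66, [239.5, 236.3]), (0.56, [231.8, 280.6])]
side tray [(0.9, [347.6, 344.1])]
side neck [(0.61, [260.9, 264.7])]
{'fx': 389.79670292925493, 'fy': 389.79670292925493, 'cx': 322.47705282753026, 'cy': 243.33598897018186, 'hand_eye': array([[ 5.92807270e-04,  9.55175751e-01,  2.96038736e-01,
         7.47679108e-02],
       [ 9.99999710e-01, -4.24670860e-04, -6.32254393e-04,
        -2.92132609
[... 202 characters left out ...]
rray([-1.37198306e+00,  2.86319896e-01,  1.57675797e+00, -4.86659752e-06,
        1.27860119e+00, -1.50020659e-01]), 'dq': array([-7.47773396e-04,  4.85020045e-04, -1.76595716e-03, -1.96443279e-05,
       -9.33720903e-04, -1.16499771e-03]), 'joint_efforts': array([-3.03669831e-04, -4.05461347e+01, -2.92555976e+01, -1.71345091e-04,
        1.19216300e-03, -4.44900905e-06]), 'eef_pos': array([ 0.23072261, -0.63430352,  0.25028015]), 'tcp_rot': array([ 9.84827760e-01,  1.73534668e-01, -3.38328221e-06, -4.31315076e-05]), 'contact_force': array([0.0380623 , 0.27777165, 0.56943689]), 'wrist_torque': array([-0.00314955, -0.03705604, -0.05720479]), 'finger_force': 0.0, 'opening': 1.0036502170580688}
```

View pics/top0.png

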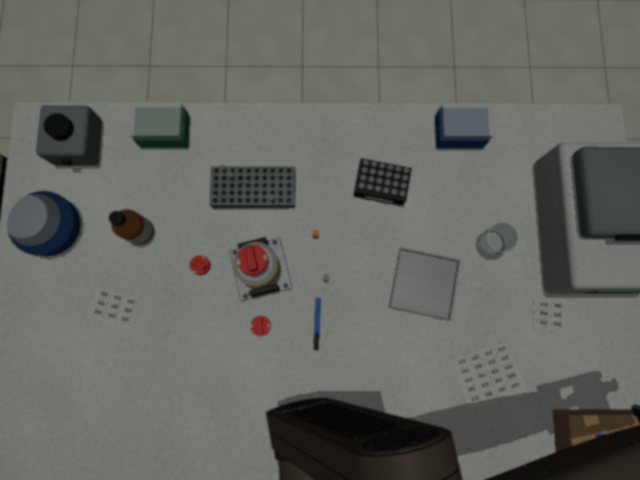

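View pics/side0.png

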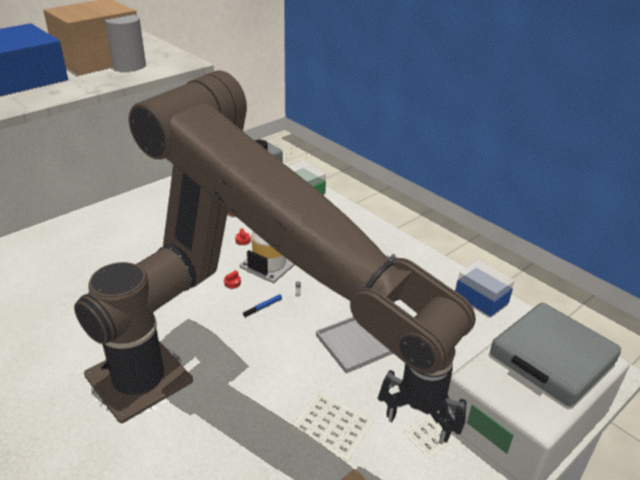

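The candidates for the cap are the one on the jug at top (252,260), a small one on the table at (200,265) and another small one at (261,326). The one on the jug, with yellow-band jug and holder below, is the largest and the right one. The tray is at (425,284). I'll check with a crop.

```bash
cat > h.py <<'E'
from plant import ctrl
import numpy as np,cv2
from scipy.spatial.transform import Rotation as R
def cam(c,st=None):
    k=ctrl.get_calibration(c)
    if c=="wrist":
        Rt=R.from_quat(st['tcp_rot']).as_matrix(); H=np.array(k['hand_eye']); return k,Rt@H[:3,:3],Rt@H[:3,3]+st['eef_pos']
    return k,R.from_quat(k['orientation']).as_matrix(),np.array(k['xyz'])
def at(c,px,z,st=None):
    k,M,t=cam(c,st); px=np.atleast_2d(np.asarray(px,float))
    d=np.stack([(px[:,0]-k['cx'])/k['fx'],-(px[:,1]-k['cy'])/k['fy'],-np.ones(len(px))],1)@M.T
    return t+d*((z-t[2])/d[:,2])[:,None]
def proj(c,P,st=None):
    k,M,t=cam(c,st); q=(np.atleast_2d(P)-t)@M
    return np.stack([k['cx']+k['fx']*q[:,0]/-q[:,2],k['cy']-k['fy']*q[:,1]/-q[:,2]],1)
E
python3 - <<'E'
from h import *
im=cv2.imread("pics/top0.png")
cv2.imwrite("pics/crop0.png",cv2.resize(im[205:355,170:370],None,fx=4,fy=4,interpolation=cv2.INTER_CUBIC))
print("cap",at("top",[[252,260]],.19)); print("small",at("top",[[200,265],[261,326]],.02))
print("tray c",at("top",[[425,284]],.01),"corners",at("top",[[400,249],[460,262],[450,319],[389,308]],.018))
print("others",at("top",[[252,187],[383,181],[130,225],[490,243],[315,234],[326,278],[318,322]],.03))
ctrl.read_camera("top")
for t in ("cap","tray"):
  for d in ctrl.silhouettes(t,"top"):
    m=d['pixels'].astype(np.uint8); c=max(cv2.findContours(m,0,2)[0],key=cv2.contourArea); print(t,d['p'],m.sum(),cv2.minAreaRect(c))
    if t=="tray":
        print(at("top",cv2.boxPoints(cv2.minAreaRect(c)),.012))
E
```

```text
cap [[0.50957831 0.14207653 0.19      ]]
small [[0.52151427 0.28925919 0.02      ]
 [0.3753665  0.13891335 0.02      ]]
tray c [[ 0.47518111 -0.25786909  0.01      ]] corners [[ 0.56048629 -0.19811885  0.018     ]
 [ 0.52807959 -0.34413399  0.018     ]
 [ 0.39047617 -0.31266478  0.018     ]
 [ 0.41700011 -0.16704371  0.018     ]]
others [[ 0.71461127  0.16635314  0.03      ]
 [ 0.73017968 -0.15910428  0.03      ]
 [ 0.61860864  0.46089396  0.03      ]
 [ 0.57306917 -0.41656685  0.03      ]
 [ 0.59585097  0.0104327   0.03      ]
 [ 0.48826721 -0.01583372  0.03      ]
 [ 0.38415786  0.00360108  0.03      ]]
cap 0.78 731 ((252.0, 260.5), (29.0, 30.0), 90.0)
cap 0.66 341 ((199.0, 265.0), (20.0, 20.0), 90.0)
cap 0.55 354 ((260.5, 325.5), (19.0, 21.0), 90.0)
cap 0.55 2254 ((259.1764831542969, 266.70587158203125), (58.20854949951172, 54.32797622680664), 75.96376037597656)
tray 0.73 3897 ((424.5636901855469, 283.6976318359375), (65.04780578613281, 62.0091552734375), 11.888657569885254)
[[ 0.41886662 -0.16157302  0.012     ]
 [ 0.56732507 -0.19718863  0.012     ]
 [ 0.53370109 -0.353026    0.012     ]
 [ 0.38647826 -0.31408239  0.012     ]]
```

View pics/crop0.png

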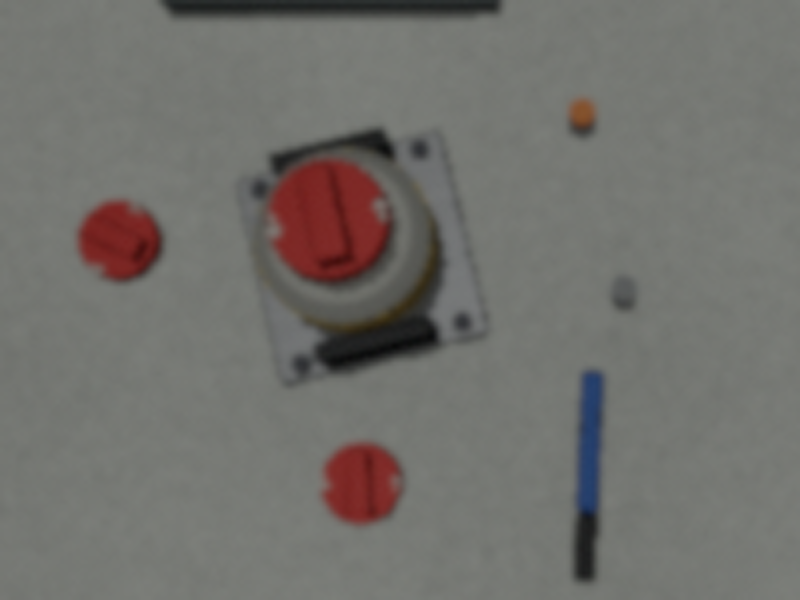

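The crop confirms it. The large cap is on the jug at crop (325,220), with its bar tilted about 12°. The two table caps at (120,240) and (362,483) are clearly smaller. Next I move over the jug for a wrist view.

Call:
apply_moves --pt "0.337 0.355 0.1 0 0 -0.155" --pt "0.337 0.355 0.1 0 0 -0.155" --pt "0.337 0.355 0.1 0 0 -0.155" --pt "0.337 0.355 0.1 0 0 -0.155" --pt "0.337 0.355 0.1 0 0 -0.155" --pt "0.337 0.355 0.1 0 0 -0.155" --pt "0.337 0.355 0.1 0 0 -0.155" --pt "0.349 0.97 0.1 0 0 -0.155" --pt "0.349 0.97 0.1 0 0 -0.155" --pt "0.349 0.97 0.1 0 0 -0.155" --pt "0.349 0.97 0.1 0 0 -0.155" --pt "0.349 0.97 0.1 0 0 -0.155" --pt "0.349 0.97 0.1 0 0 -0.155" --pt "0.349 0.97 0.1 0 0 -0.155" --pt "0.349 0.97 0.1 0 0 -0.155" --pt "0.349 0.97 0.1 0 0 -0.155" --pt "0.349 0.97 0.1 0 0 -0.155" --pt "0.349 0.97 0.1 0 0 -0.155" --pt "0.349 0.97 0.1 0 0 -0.155"

```text
time: 3.02
eef_pos: [0.5101, 0.1404, 0.3303]
tcp_rot: [0.994, 0.112, 0.0, 0.0]
contact_force: [0.3, 0.2, -0.3]
opening: 1.003
finger_force: 0.0
```

```bash
python3 - <<'E'
from h import *
st=ctrl.get_state(); print(st['time'],st['eef_pos'],st['tcp_rot'],st['qpos'],st['contact_force'],st['wrist_torque'],ctrl.nose_length)
im=ctrl.read_camera("wrist"); cv2.imwrite("pics/w1.png",im[:,:,::-1])
for d in ctrl.silhouettes("cap","wrist"):
    m=d['pixels'].astype(np.uint8); print(d['p'],m.sum(),np.array(d['xy'])*[640,480])
    cs=cv2.findContours(m,0,1)[0]; c=max(cs,key=cv2.contourArea); print(cv2.minEnclosingCircle(c), cv2.fitEllipse(c))
P=np.array([.51,.142,.176])+.032*np.c_[np.cos(np.arange(0,6.28,.2)),np.sin(np.arange(0,6.28,.2)),0*np.arange(0,6.28,.2)]
print(proj("wrist",P,st).mean(0))
E
```

```text
3.025 [0.5101213  0.14043406 0.33033376] [9.93685975e-01 1.12197056e-01 2.37370862e-05 5.10332645e-05] [ 7.68084545e-02 -9.17937560e-02  1.83908790e+00 -1.01894725e-04
  1.39424743e+00  1.42275509e+00] [ 0.33081962  0.19449277 -0.25055179] [ 0.0012106   0.05554248 -0.0031751 ] 0.019
0.9 1762 [188.992 155.712]
((188.77777099609375, 150.76190185546875), 25.0127010345459) ((189.23983764648438, 150.79052734375), (44.538978576660156, 48.513160705566406), 113.29379272460938)
0.68 1359 [295.616 295.824]
((295.6153869628906, 297.80767822265625), 22.51914405822754) ((295.55499267578125, 296.7405090332031), (38.649559020996094, 43.19487762451172), 15.123702049255371)
0.63 6000 [314.176 220.992]
((314.5, 222.0), 45.235595703125) ((314.7253723144531, 221.81784057617188), (85.29298400878906, 87.86026000976562), 8.380900382995605)
0.57 8201 [324.672 163.2  ]
((317.3121643066406, 184.0055694580078), 78.98822021484375) ((317.16082763671875, 185.86325073242188), (121.24270629882812, 147.220458984375), 179.8156280517578)
0.51 5142 [615.104  48.   ]
((620.875, 52.5), 55.54076385498047) ((611.740478515625, 51.66112518310547), (71.99195861816406, 107.25556182861328), 3.2204596996307373)
0.26 332 [447.488 242.496]
((448.0, 241.5), 13.313627243041992) ((448.5489501953125, 241.73728942871094), (14.273819923400879, 27.84642791748047), 131.28746032714844)
[320.57820059 226.79967232]
```

View pics/w1.png

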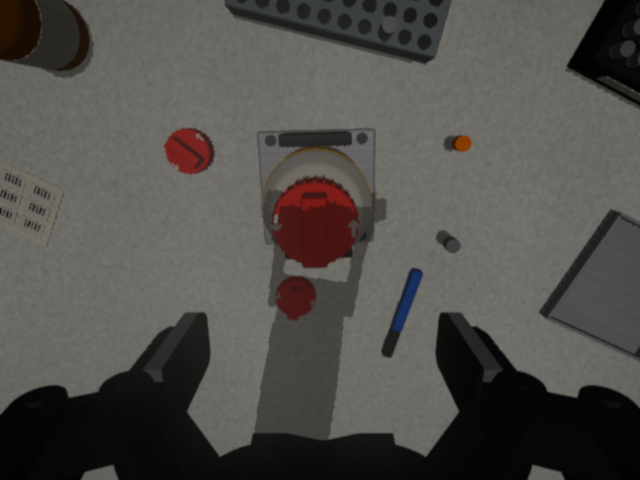

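Wrist view: the jug cap is at (314,222), below the open jaws, and the small caps are at (189,151) and (296,297). Now I fit the cap model.

```bash
python3 - <<'E'
from h import *
from scipy.optimize import minimize
st=ctrl.get_state(); im=cv2.imread("pics/w1.png"); b,g,r=[im[:,:,i].astype(int) for i in range(3)]
red=((r>60)&(r>2*g)&(r>2*b)).astype(np.uint8); n,l,s,_=cv2.connectedComponentsWithStats(red)
red=(l==l[222,314]); print(red.sum(),s[l[222,314]])
S=4
def pts(x,y,w):
    a=np.linspace(0,2*np.pi,60); c,s_=np.cos(w),np.sin(w)
    cyl=[np.c_[.032*np.cos(a),.032*np.sin(a),0*a+z] for z in (.15,.176)]
    bar=np.array([[i*.025,j*.009,.2] for i,j in((-1,-1),(1,-1),(1,1),(-1,1))])
    f=lambda p:p@np.array([[c,s_,0],[-s_,c,0],[0,0,1]])+[x,y,0]
    return f(cyl[0]),f(cyl[1]),f(bar)
def mask(p):
    q=proj("wrist",np.vstack(pts(p[0],p[1],np.radians(p[2]))),st)
    M=np.zeros((480,640),np.uint8); cv2.fillConvexPoly(M,cv2.convexHull(np.round(q*16).astype(np.int32)),1,shift=4)
    return cv2.GaussianBlur(M.astype(np.float32),(5,5),0)
R0=cv2.GaussianBlur(red.astype(np.float32),(5,5),0)
o=minimize(lambda p:((mask([p[0]/1000,p[1]/1000,13])-R0)**2).sum(),[505,145],method="Nelder-Mead",options=dict(initial_simplex=[[505,145],[515,145],[505,152]]))
print(o.x,o.fun)
x,y=o.x/1000
big=cv2.resize(im[160:290,250:390],None,fx=4.5,fy=4.5,interpolation=cv2.INTER_CUBIC); big=cv2.convertScaleAbs(big,alpha=1.6)
for w,col in ((13,(0,255,0)),):
    for P in pts(x,y,np.radians(w))[1:]:
        q=(proj("wrist",P,st)-[250,160]+.5)*4.5; cv2.polylines(big,[np.round(q).astype(np.int32)],True,col,1)
a=np.radians(13);Rz=np.array([[np.cos(a),np.sin(a)],[-np.sin(a),np.cos(a)]])
sq=np.array([[-1,-1],[1,-1],[1,1],[-1,1]])*.065@Rz+[x,y]
q=(proj("wrist",np.c_[sq,[.012]*4],st)-[250,160]+.5)*4.5; cv2.polylines(big,[np.round(q).astype(np.int32)],True,(255,255,0),1)
cv2.imwrite("pics/fit.png",big)
E
```

```text
5506 [ 273  178   85   89 5506]
[511.33126782 147.40145345] 509.6323547363281
```

View pics/fit.png

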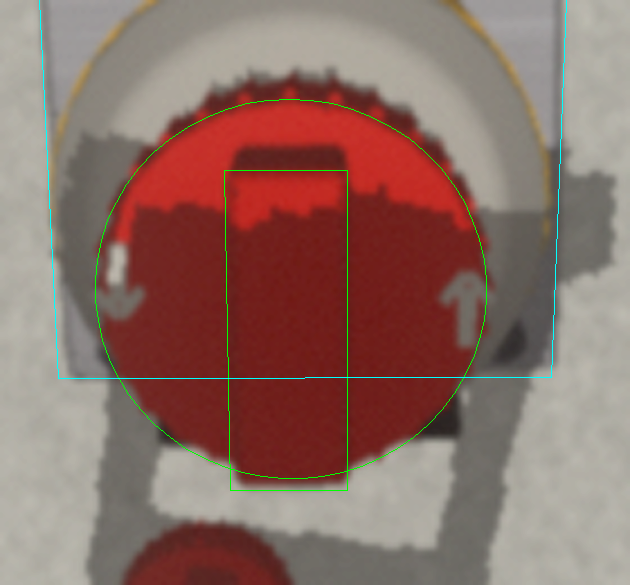

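The fit is close: cap at about (0.511, 0.147), yaw about 13°. A second view with the tool turned 90° will cancel the hand-eye bias.

Call:
apply_moves --pt "0.0005 0.0075 0 0 0 0.5" --pt "0.0005 0.0075 0 0 0 1" --pt "0.0005 0.0075 0 0 0 1" --pt "0.0005 0.0075 0 0 0 1" --pt "0.0005 0.0075 0 0 0 1"

```text
time: 3.75
eef_pos: [0.5104, 0.1473, 0.3303]
tcp_rot: [0.875, 0.484, -0.0, 0.0]
contact_force: [0.7, 0.8, 0.1]
opening: 0.999
finger_force: 0.0
```

Call:
apply_moves --pt "0 0 0 0 0 0.5" --pt "0 0 0 0 0 1" --pt "0 0 0 0 0 1" --pt "0 0 0 0 0 1" --pt "0 0 0 0 0 1" --pt "0 0 0 0 0 1"

```text
time: 4.5
eef_pos: [0.5103, 0.1475, 0.3303]
tcp_rot: [0.624, 0.782, -0.0, -0.0]
contact_force: [0.4, -0.4, 1.1]
opening: 0.999
finger_force: 0.0
```

```bash
python3 - <<'E'
from h import *
from scipy.optimize import minimize
st=ctrl.get_state(); print(st['time'],st['eef_pos'],R.from_quat(st['tcp_rot']).as_matrix()[:,0],st['contact_force'],st['wrist_torque'])
im=ctrl.read_camera("wrist")[:,:,::-1].copy(); cv2.imwrite("pics/w2.png",im); b,g,r=[im[:,:,i].astype(int) for i in range(3)]
red=((r>60)&(r>2*g)&(r>2*b)).astype(np.uint8); n,l,s,_=cv2.connectedComponentsWithStats(red)
c0=proj("wrist",[.511,.146,.17],st)[0].astype(int); k=l[c0[1],c0[0]]; print(c0,s[k]); red=l==k
def mask(p):
    w=np.radians(13);a=np.linspace(0,2*np.pi,60);c,s_=np.cos(w),np.sin(w)
    P=np.vstack([np.c_[.032*np.cos(a),.032*np.sin(a),0*a+z] for z in(.15,.176)]+[np.array([[i*.025,j*.009,.2] for i,j in((-1,-1),(1,-1),(1,1),(-1,1))])])
    P=P@np.array([[c,s_,0],[-s_,c,0],[0,0,1]])+[p[0]/1e3,p[1]/1e3,0]
    M=np.zeros((480,640),np.uint8); cv2.fillConvexPoly(M,cv2.convexHull(np.round(proj("wrist",P,st)*16).astype(np.int32)),1,shift=4)
    return cv2.GaussianBlur(M.astype(np.float32),(5,5),0)
R0=cv2.GaussianBlur(red.astype(np.float32),(5,5),0)
o=minimize(lambda p:((mask(p)-R0)**2).sum(),[508,146],method="Nelder-Mead",options=dict(initial_simplex=[[505,145],[515,145],[505,152]]))
print(o.x,o.fun)
e1=np.array([511.33,147.40]); a1=2*np.arctan2(.1122,.9937); X=R.from_quat(st['tcp_rot']).as_matrix()[:,0]; a2=np.arctan2(X[1],X[0])
rot=lambda a:np.array([[np.cos(a),np.sin(a)],[np.sin(a),-np.cos(a)]])
A=np.block([[np.eye(2),rot(a1)],[np.eye(2),rot(a2)]]); print("c,bias",np.linalg.solve(A,np.r_[e1,o.x]))
E
```

```text
4.5 [0.5103486  0.147534   0.33033203] [-2.21861023e-01  9.75078297e-01  1.00991877e-05] [ 0.38022232 -0.35518106  1.13432776] [-0.01248994  0.00495097  0.0260441 ]
[323 229] [ 282  183   86   86 5489]
[511.48403466 147.35422027] 378.9014587402344
c,bias [ 5.11429933e+02  1.47454216e+02 -1.09506514e-01  3.05677530e-02]
```

View pics/w2.png

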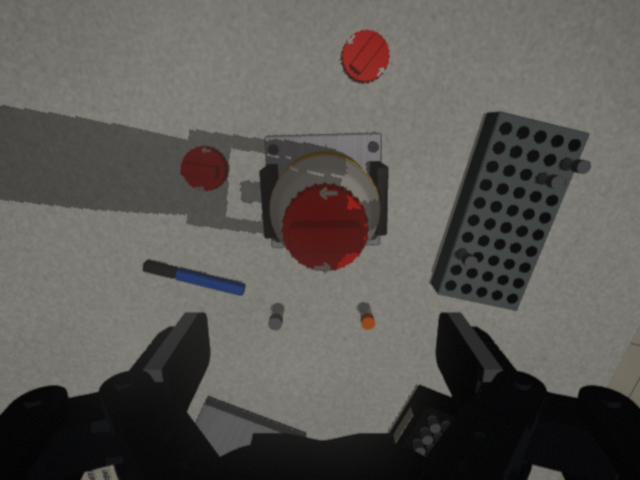

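Both views agree: cap at (0.5114, 0.1474), bar level in the picture at (325,226), bias about 0. I turn back and descend to just above the disc.

Call:
apply_moves --pt "0.0014 0 -0.05 0 0 -0.5" --pt "0.0014 0 -0.1 0 0 -1" --pt "0.0014 0 -0.1 0 0 -1" --pt "0.0014 0 -0.1 0 0 -1" --pt "0.0014 0 -0.1 0 0 -1"

```text
time: 5.18
eef_pos: [0.5115, 0.1476, 0.2502]
tcp_rot: [0.875, 0.484, -0.0, -0.0]
contact_force: [0.1, 0.6, -0.2]
opening: 1.0
finger_force: 0.0
```

Call:
apply_moves --pt "0 0 0 0 0 -0.5" --pt "0 0 0 0 0 -1" --pt "0 0 0 0 0 -1" --pt "0 0 0 0 0 -1" --pt "0 0 0 0 0 -1" --pt "0 0 -0.03 0 0 -1" --pt "0 0 -0.061 0 0 -1" --pt "0 0 -0.061 0 0 -1" --pt "0 0 -0.061 0 0 -1" --pt "0 0 -0.061 0 0 -1"

```text
time: 6.42
eef_pos: [0.5123, 0.1478, 0.2031]
tcp_rot: [0.994, 0.114, 0.001, 0.0]
contact_force: [-0.1, -0.4, 0.1]
opening: 1.002
finger_force: 0.0
```

Call:
apply_moves --pt "0 0 0 0 0 0" --pt "0 0 0 0 0 0" --pt "0 0 0 0 0 0" --pt "0 0 0 0 0 0" --pt "0 0 0 0 0 0" --pt "0 0 0 0 0 0" --jaw 0.0 --squeeze 20

```text
time: 7.18
eef_pos: [0.5115, 0.1475, 0.2017]
tcp_rot: [0.994, 0.113, -0.0, 0.0]
contact_force: [-1.1, -1.4, 0.9]
opening: 0.205
finger_force: 24.4
```

```bash
cat > s.py <<'E'
from h import *
st=ctrl.get_state(); X=R.from_quat(st['tcp_rot']).as_matrix()[:,0]
print(round(st['time'],2),np.round(st['eef_pos'],4),"yaw",round(np.degrees(np.arctan2(X[1],X[0])),2),"F",np.round(st['contact_force'],2),"T",np.round(st['wrist_torque'],3),"op",round(st['opening'],3),"ff",round(st['finger_force'],1),np.round(st['qpos'][5],2))
E
python3 s.py
```

```text
7.17 [0.5115 0.1475 0.2017] yaw 13.01 F [-1.06 -1.43  0.89] T [-0.207  0.091  0.027] op 0.205 ff 24.4 1.43
```

Call:
apply_moves --pt "0 0 -0.0012 0 0 0" --pt "0 0 -0.0025 0 0 0" --pt "0 0 -0.0037 0 0 0" --pt "0 0 -0.005 0 0 0" --pt "0 0 -0.005 0 0 0" --pt "0 0 -0.005 0 0 0"

```text
time: 7.92
eef_pos: [0.5118, 0.1476, 0.1997]
tcp_rot: [0.994, 0.113, 0.0, 0.0]
contact_force: [-4.3, -1.0, 9.2]
opening: 0.203
finger_force: 25.4
```

```bash
python3 s.py
```

```text
7.92 [0.5118 0.1476 0.1997] yaw 13.02 F [-4.3  -1.03  9.15] T [-0.348  0.752  0.005] op 0.203 ff 25.4 1.43
```

Call:
apply_moves --pt "-0.0005 0 -0.001 0 0 0" --pt "-0.001 0 -0.002 0 0 0" --pt "-0.001 0 -0.003 0 0 0" --pt "-0.001 0 -0.004 0 0 0" --pt "-0.001 0 -0.004 0 0 0" --pt "-0.001 0 -0.004 0 0 0" --squeeze 40

```text
time: 8.68
eef_pos: [0.5117, 0.1476, 0.1976]
tcp_rot: [0.994, 0.113, 0.001, 0.0]
contact_force: [-3.6, -2.2, 12.4]
opening: 0.199
finger_force: 45.9
```

```bash
python3 s.py
```

```text
8.68 [0.5117 0.1476 0.1976] yaw 13.02 F [-3.64 -2.25 12.41] T [-0.373  0.779  0.047] op 0.199 ff 45.9 1.43
```

Call:
apply_moves --pt "-0.0005 0 -0.001 0 0 0" --pt "-0.001 0.0 -0.002 0 0 0" --pt "-0.001 -0.0 -0.003 0 0 0" --pt "-0.001 -0.0 -0.004 0 0 0" --pt "-0.001 0 -0.005 0 0 0" --pt "-0.001 0 -0.005 0 0 0" --pt "-0.001 0 -0.005 0 0 0"

```text
time: 9.55
eef_pos: [0.5116, 0.1476, 0.1949]
tcp_rot: [0.994, 0.113, 0.002, 0.001]
contact_force: [-4.4, -1.5, 14.3]
opening: 0.199
finger_force: 46.4
```

```bash
python3 s.py
```

```text
9.55 [0.5116 0.1476 0.1949] yaw 13.03 F [-4.36 -1.55 14.32] T [-0.393  0.837 -0.002] op 0.199 ff 46.4 1.43
```

Call:
apply_moves --pt "-0.0005 0 -0.001 0 0 0" --pt "-0.001 0.0 -0.002 0 0 0" --pt "-0.002 -0.0 -0.003 0 0 0" --pt "-0.002 -0.0 -0.004 0 0 0" --pt "-0.002 0 -0.005 0 0 0" --pt "-0.002 0 -0.005 0 0 0" --pt "-0.002 0 -0.005 0 0 0"

```text
time: 10.42
eef_pos: [0.5115, 0.1476, 0.1936]
tcp_rot: [0.994, 0.113, 0.004, 0.001]
contact_force: [-5.6, -3.4, 22.9]
opening: 0.195
finger_force: 47.5
```

```bash
python3 s.py
```

```text
10.43 [0.5115 0.1476 0.1936] yaw 13.03 F [-5.63 -3.36 22.88] T [-0.477  1.027  0.044] op 0.195 ff 47.5 1.43
```

Bottomed at about 23 N. I ease off a little, relieve the side load and start turning.

Call:
apply_moves --pt "-0.001 -0.0005 0.0005 0 0 0" --pt "-0.002 -0.001 0.0008 0 0 0" --pt "-0.002 -0.001 0.0008 0 0 0.1" --pt "-0.002 -0.001 0.0008 0 0 0.2" --pt "-0.002 -0.001 0.0008 0 0 0.3" --pt "-0.002 -0.001 0.0008 0 0 0.3"

```text
time: 11.18
eef_pos: [0.5112, 0.1477, 0.1937]
tcp_rot: [0.973, 0.229, 0.007, 0.0]
contact_force: [-0.1, 0.2, 17.6]
opening: 0.197
finger_force: 46.8
```

```bash
python3 s.py
```

```text
11.18 [0.5112 0.1477 0.1937] yaw 26.52 F [-0.05  0.23 17.57] T [0.118 0.089 0.014] op 0.197 ff 46.8 1.2
```

Call:
apply_moves --pt "0 0 -0.0006 0 0 0.1" --pt "0 0 -0.0006 0 0 0.2" --pt "0 0 -0.0006 0 0 0.3" --pt "0 0 -0.0006 0 0 0.4" --pt "0 0 -0.0006 0 0 0.4"

```text
time: 11.8
eef_pos: [0.5114, 0.148, 0.1937]
tcp_rot: [0.925, 0.379, 0.007, 0.001]
contact_force: [0.9, 1.0, 19.0]
opening: 0.199
finger_force: 46.9
```

```bash
python3 s.py
```

```text
11.8 [0.5114 0.148  0.1937] yaw 44.51 F [ 0.88  1.03 18.98] T [0.202 0.199 0.049] op 0.199 ff 46.9 0.88
```

Call:
apply_moves --pt "0 0 0 0 0 0.1" --pt "0 0 0 0 0 0.2" --pt "0 0 0 0 0 0.3" --pt "0 0 0 0 0 0.4" --pt "0 0 0 0 0 0.4" --pt "0 0 0 0 0 0.4"

```text
time: 12.55
eef_pos: [0.5113, 0.148, 0.1937]
tcp_rot: [0.855, 0.519, 0.007, 0.002]
contact_force: [-0.9, 1.6, 19.8]
opening: 0.197
finger_force: 47.0
```

```bash
python3 s.py; sleep 0.1; python3 s.py
```

```text
12.55 [0.5113 0.148  0.1937] yaw 62.5 F [-0.95  1.56 19.79] T [0.219 0.174 0.051] op 0.197 ff 47.0 0.57
12.55 [0.5113 0.148  0.1937] yaw 62.5 F [-0.95  1.56 19.79] T [0.219 0.174 0.051] op 0.197 ff 47.0 0.57
```

Call:
apply_moves --pt "0 0 0 0 0 0.03" --pt "0 0 0 0 0 0.06" --pt "0 0 0 0 0 0.09" --pt "0 0 0 0 0 0.09" --pt "0 0 0 0 0 0.09"

```text
time: 13.18
eef_pos: [0.5112, 0.148, 0.1936]
tcp_rot: [0.836, 0.548, 0.006, 0.002]
contact_force: [-1.1, 1.1, 18.6]
opening: 0.198
finger_force: 47.0
```

```bash
python3 s.py
```

```text
13.18 [0.5112 0.148  0.1936] yaw 66.53 F [-1.13  1.12 18.62] T [ 0.188  0.272 -0.158] op 0.198 ff 47.0 0.5
```

Call:
apply_moves --pt "0 0 0 0 0 0.03" --pt "0 0 0 0 0 0.05" --pt "0 0 0 0 0 0.05"

```text
time: 13.55
eef_pos: [0.5112, 0.148, 0.1936]
tcp_rot: [0.825, 0.565, 0.006, 0.002]
contact_force: [-1.2, 1.0, 19.1]
opening: 0.202
finger_force: 47.0
```

```bash
python3 s.py
```

```text
13.55 [0.5112 0.148  0.1936] yaw 68.78 F [-1.24  1.02 19.08] T [ 0.181  0.308 -0.065] op 0.202 ff 47.0 0.46
```

Call:
apply_moves --pt "0 0 0 0 0 0"

```text
time: 13.68
eef_pos: [0.5112, 0.148, 0.1936]
tcp_rot: [0.825, 0.565, 0.006, 0.002]
contact_force: [-0.9, 0.3, 17.6]
opening: 0.199
finger_force: 47.0
```

```bash
python3 s.py; python3 -c "
from h import *
for i in range(5):
  ctrl.read_camera('wrist'); print(ctrl.get_state()['wrist_torque'][2],ctrl.get_state()['joint_efforts'][5])"
```

```text
13.68 [0.5112 0.148  0.1936] yaw 68.78 F [-0.87  0.3  17.64] T [ 0.181  0.308 -0.077] op 0.199 ff 47.0 0.46
-0.03564176260169612 -0.08054837118834257
-0.0862918402697295 -0.08050834760069847
-0.11286448600737511 -0.08061146596446633
0.004621406582759571 -0.08050836157053709
-0.10587273604702546 -0.08049506926909089
```

Joint 6 effort is a clean torque signal, at −0.08. I step on using that.

```bash
echo 'print("J6",round(st["joint_efforts"][5],4))' >> s.py
```

Call:
apply_moves --pt "0 0 0 0 0 0.03" --pt "0 0 0 0 0 0.05" --pt "0 0 0 0 0 0.05"

```text
time: 14.3
eef_pos: [0.5112, 0.1479, 0.1936]
tcp_rot: [0.814, 0.581, 0.006, 0.003]
contact_force: [-0.1, 1.0, 19.1]
opening: 0.197
finger_force: 47.0
```

```bash
python3 s.py
```

```text
14.3 [0.5112 0.1479 0.1936] yaw 71.03 F [-0.15  0.98 19.09] T [ 0.118  0.328 -0.07 ] op 0.197 ff 47.0 0.42
J6 -0.0938
```

Call:
apply_moves --pt "0 0 0 0 0 0.03" --pt "0 0 0 0 0 0.06" --pt "0 0 0 0 0 0.06"

```text
time: 14.68
eef_pos: [0.5111, 0.1479, 0.1936]
tcp_rot: [0.8, 0.6, 0.006, 0.003]
contact_force: [0.2, 0.7, 19.3]
opening: 0.199
finger_force: 47.0
```

```bash
python3 s.py
```

```text
14.68 [0.5111 0.1479 0.1936] yaw 73.73 F [ 0.22  0.75 19.33] T [ 0.156  0.311 -0.06 ] op 0.199 ff 47.0 0.37
J6 -0.0933
```

Call:
apply_moves --pt "0 0 0 0 0 0.03" --pt "0 0 0 0 0 0.06" --pt "0 0 0 0 0 0.06"

```text
time: 15.05
eef_pos: [0.5111, 0.1479, 0.1936]
tcp_rot: [0.786, 0.619, 0.006, 0.003]
contact_force: [-0.6, 0.9, 19.2]
opening: 0.197
finger_force: 47.0
```

```bash
python3 s.py
```

```text
15.05 [0.5111 0.1479 0.1936] yaw 76.43 F [-0.59  0.93 19.16] T [ 0.078  0.32  -0.078] op 0.197 ff 47.0 0.33
J6 -0.0943
```

Call:
apply_moves --pt "0 0 0 0 0 0.03" --pt "0 0 0 0 0 0.06" --pt "0 0 0 0 0 0.06"

```text
time: 15.42
eef_pos: [0.5111, 0.1478, 0.1936]
tcp_rot: [0.771, 0.637, 0.006, 0.003]
contact_force: [-1.0, 0.4, 20.6]
opening: 0.197
finger_force: 47.0
```

```bash
python3 s.py
```

```text
15.43 [0.5111 0.1478 0.1936] yaw 79.13 F [-0.96  0.4  20.65] T [ 0.082  0.398 -0.046] op 0.197 ff 47.0 0.28
J6 -0.0964
```

Call:
apply_moves --pt "0 0 0 0 0 0.03" --pt "0 0 0 0 0 0.06" --pt "0 0 0 0 0 0.06"

```text
time: 15.8
eef_pos: [0.5111, 0.1478, 0.1936]
tcp_rot: [0.756, 0.655, 0.006, 0.003]
contact_force: [-1.4, -0.3, 20.0]
opening: 0.202
finger_force: 47.0
```

```bash
python3 s.py
```

```text
15.8 [0.5111 0.1478 0.1936] yaw 81.83 F [-1.37 -0.35 20.03] T [ 0.094  0.374 -0.039] op 0.202 ff 47.0 0.23
J6 -0.09
```

Call:
apply_moves --pt "0 0 0 0 0 0.03" --pt "0 0 0 0 0 0.06" --pt "0 0 0 0 0 0.06"

```text
time: 16.18
eef_pos: [0.5111, 0.1478, 0.1936]
tcp_rot: [0.74, 0.673, 0.006, 0.003]
contact_force: [0.2, 0.1, 18.4]
opening: 0.198
finger_force: 47.0
```

```bash
python3 s.py
```

```text
16.18 [0.5111 0.1478 0.1936] yaw 84.54 F [ 0.18  0.08 18.36] T [ 0.043  0.346 -0.059] op 0.198 ff 47.0 0.18
J6 -0.0936
```

Call:
apply_moves --pt "0 0 0 0 0 0.03" --pt "0 0 0 0 0 0.06" --pt "0 0 0 0 0 0.06"

```text
time: 16.55
eef_pos: [0.5111, 0.1477, 0.1936]
tcp_rot: [0.724, 0.69, 0.005, 0.004]
contact_force: [-0.8, -0.3, 19.9]
opening: 0.198
finger_force: 47.0
```

```bash
python3 s.py
```

```text
16.55 [0.5111 0.1477 0.1936] yaw 87.23 F [-0.8  -0.27 19.91] T [ 0.009  0.378 -0.062] op 0.198 ff 47.0 0.14
J6 -0.0964
```

Call:
apply_moves --pt "0 0 0 0 0 0.03" --pt "0 0 0 0 0 0.06" --pt "0 0 0 0 0 0.06"

```text
time: 16.92
eef_pos: [0.511, 0.1477, 0.1936]
tcp_rot: [0.707, 0.707, 0.005, 0.004]
contact_force: [-0.5, 0.5, 18.4]
opening: 0.202
finger_force: 47.0
```

```bash
python3 s.py
```

```text
16.93 [0.511  0.1477 0.1936] yaw 89.93 F [-0.5   0.49 18.44] T [ 0.078  0.363 -0.122] op 0.202 ff 47.0 0.09
J6 -0.0951
```

Call:
apply_moves --pt "0 0 0 0 0 0.03" --pt "0 0 0 0 0 0.06" --pt "0 0 0 0 0 0.06"

```text
time: 17.3
eef_pos: [0.5111, 0.1477, 0.1936]
tcp_rot: [0.691, 0.723, 0.005, 0.004]
contact_force: [-1.6, -0.4, 20.0]
opening: 0.199
finger_force: 47.0
```

```bash
python3 s.py
```

```text
17.3 [0.5111 0.1477 0.1936] yaw 92.64 F [-1.6  -0.36 20.  ] T [-0.042  0.365 -0.099] op 0.199 ff 47.0 0.04
J6 -0.0936
```

Call:
apply_moves --pt "0 0 0 0 0 0.03" --pt "0 0 0 0 0 0.06" --pt "0 0 0 0 0 0.06"

```text
time: 17.68
eef_pos: [0.5111, 0.1477, 0.1936]
tcp_rot: [0.673, 0.739, 0.005, 0.004]
contact_force: [-0.6, 0.0, 20.0]
opening: 0.201
finger_force: 47.0
```

```bash
python3 s.py
```

```text
17.68 [0.5111 0.1477 0.1936] yaw 95.34 F [-0.65  0.03 19.96] T [-0.03   0.409 -0.042] op 0.201 ff 47.0 -0.0
J6 -0.0895
```

Call:
apply_moves --pt "0 0 0 0 0 0.03" --pt "0 0 0 0 0 0.06" --pt "0 0 0 0 0 0.06"

```text
time: 18.05
eef_pos: [0.511, 0.1476, 0.1936]
tcp_rot: [0.656, 0.755, 0.005, 0.004]
contact_force: [-1.6, -0.5, 19.7]
opening: 0.198
finger_force: 47.0
```

```bash
python3 s.py; python3 - <<'E'
from h import *
im=ctrl.read_camera("wrist")[:,:,::-1]; cv2.imwrite("pics/w3.png",cv2.convertScaleAbs(im[100:480,100:540],alpha=1.6))
E
```

```text
18.05 [0.511  0.1476 0.1936] yaw 98.03 F [-1.63 -0.48 19.66] T [-0.041  0.4   -0.074] op 0.198 ff 47.0 -0.05
J6 -0.1359
```

View pics/w3.png

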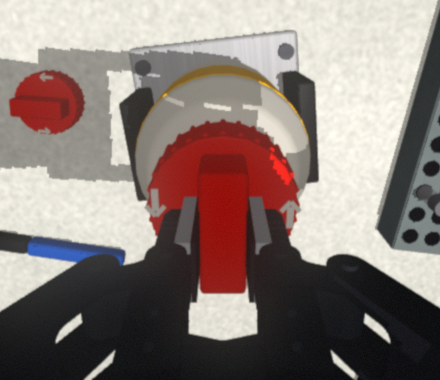

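The bar sits upright between the fingers at crop (222,230), arrows beside it, and the cap has turned with the gripper. The stop is starting to bite (−0.136). One small step confirms it.

Call:
apply_moves --pt "0 0 0 0 0 0.02" --pt "0 0 0 0 0 0.04" --pt "0 0 0 0 0 0.04"

```text
time: 18.48
eef_pos: [0.511, 0.1476, 0.1936]
tcp_rot: [0.644, 0.765, 0.005, 0.004]
contact_force: [-0.9, -1.6, 19.7]
opening: 0.198
finger_force: 47.1
```

```bash
python3 s.py
```

```text
18.48 [0.511  0.1476 0.1936] yaw 99.8 F [-0.94 -1.55 19.7 ] T [-0.087  0.443 -0.187] op 0.198 ff 47.1 -0.08
J6 -0.2039
```

Open stop felt (0.20 N m). I unload gradually while undoing the lateral compensation.

Call:
apply_moves --pt "0.001 0.0002 0.0017 0 0 0" --pt "0.002 0.0004 0.0033 0 0 0" --pt "0.003 0.0006 0.005 0 0 0" --pt "0.004 0.0008 0.0067 0 0 0" --pt "0.005 0.001 0.0083 0 0 0" --pt "0.006 0.001 0.01 0 0 0" --pt "0.006 0.001 0.01 0 0 0"

```text
time: 19.35
eef_pos: [0.5115, 0.1477, 0.1969]
tcp_rot: [0.644, 0.765, -0.0, -0.0]
contact_force: [-5.7, -1.8, 11.0]
opening: 0.198
finger_force: 45.9
```

```bash
python3 s.py
```

```text
19.35 [0.5115 0.1477 0.1969] yaw 99.83 F [-5.74 -1.78 10.97] T [-0.28   0.999 -0.178] op 0.198 ff 45.9 -0.08
J6 -0.1736
```

Call:
apply_moves --pt "-0.001 0 0.0025 0 0 0" --pt "-0.002 0 0.005 0 0 0" --pt "-0.002 0 0.0075 0 0 0" --pt "-0.001 0 0.01 0 0 0" --pt "-0.001 0 0.0125 0 0 0" --pt "0 0 0.015 0 0 0" --pt "0 0 0.015 0 0 0"

```text
time: 20.23
eef_pos: [0.5111, 0.1478, 0.206]
tcp_rot: [0.644, 0.765, -0.0, -0.001]
contact_force: [0.9, 0.8, -0.2]
opening: 0.197
finger_force: 44.4
```

```bash
python3 s.py
```

```text
20.23 [0.5111 0.1478 0.206 ] yaw 99.86 F [ 0.91  0.82 -0.2 ] T [-0.042 -0.276 -0.094] op 0.197 ff 44.4 -0.08
J6 -0.0918
```

Call:
apply_moves --pt "0 0 0.005 0 0 0" --pt "0 0 0.01 0 0 0" --pt "0 0 0.02 0 0 0" --pt "0 0 0.03 0 0 0" --pt "0 0 0.045 0 0 0" --pt "0 0 0.06 0 0 0" --pt "0 0 0.08 0 0 0" --pt "0 0 0.1 0 0 0" --pt "0 0 0.12 0 0 0" --pt "0 0 0.12 0 0 0"

```text
time: 21.48
eef_pos: [0.5123, 0.1477, 0.3048]
tcp_rot: [0.644, 0.765, 0.001, 0.001]
contact_force: [0.5, -1.0, -1.6]
opening: 0.199
finger_force: 44.4
```

```bash
python3 s.py; python3 - <<'E'
from h import *
im=ctrl.read_camera("side")[:,:,::-1]; a=cv2.resize(im[160:360,180:440],None,fx=1.5,fy=1.5)
im=ctrl.read_camera("wrist")[:,:,::-1]; b=im[100:400,140:500]
cv2.imwrite("pics/l1.png",np.hstack([a,b]))
E
```

```text
21.48 [0.5123 0.1477 0.3048] yaw 99.86 F [ 0.53 -0.97 -1.59] T [ 0.047 -0.017 -0.046] op 0.199 ff 44.4 -0.08
J6 -0.0
```

View pics/l1.png

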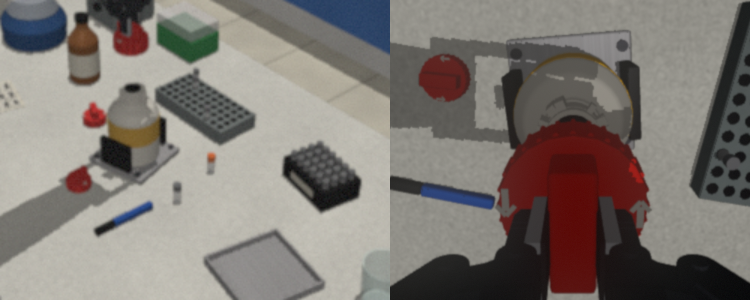

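The cap is in the gripper, the neck is bare (left crop at (135,95)) and the tray is clear. I carry it over the tray.

Call:
apply_moves --pt "-0.003 -0.03 0 0 0 0" --pt "-0.009 -0.1 0 0 0 0" --pt "-0.016 -0.17 0 0 0 0" --pt "-0.023 -0.24 0 0 0 0" --pt "-0.029 -0.31 0 0 0 0" --pt "-0.035 -0.38 0 0 0 0" --pt "-0.042 -0.45 0 0 0 0" --pt "-0.0466 -0.505 0 0 0 0" --pt "-0.0466 -0.505 -0.02 0 0 0" --pt "-0.0466 -0.505 -0.08 0 0 0" --pt "-0.0466 -0.505 -0.14 0 0 0" --pt "-0.0466 -0.505 -0.2 0 0 0" --pt "-0.0466 -0.505 -0.25 0 0 0" --pt "-0.0466 -0.505 -0.27 0 0 0" --pt "-0.0466 -0.505 -0.285 0 0 0" --pt "-0.0466 -0.505 -0.285 0 0 0" --pt "-0.0466 -0.505 -0.285 0 0 0" --pt "-0.0466 -0.505 -0.285 0 0 0"

```text
time: 23.82
eef_pos: [0.4749, -0.257, 0.0759]
tcp_rot: [0.644, 0.765, 0.0, 0.001]
contact_force: [0.4, -0.2, -0.2]
opening: 0.198
finger_force: 44.4
```

```bash
python3 s.py; python3 - <<'E'
from h import *
st=ctrl.get_state()
im=ctrl.read_camera("wrist")[:,:,::-1].copy(); 
x,y=.475,-.256
# expected cap lower-edge circle outline is checked by eye; overlay tray model
a=np.radians(-13);Rz=np.array([[np.cos(a),np.sin(a)],[-np.sin(a),np.cos(a)]])
sq=np.array([[-1,-1],[1,-1],[1,1],[-1,1]])*.075@Rz+[x,y]
cv2.polylines(im,[np.round(proj("wrist",np.c_[sq,[.018]*4],st)).astype(np.int32)],True,(255,255,0),1)
t=np.arange(0,6.3,.1); 
for d,c in((.045,(0,255,0)),(.052,(255,0,255))):
    P=np.c_[st['eef_pos'][0]+.032*np.cos(t),st['eef_pos'][1]+.032*np.sin(t),0*t+st['eef_pos'][2]-d+.026]
    cv2.polylines(im,[np.round(proj("wrist",P,st)).astype(np.int32)],True,c,1)
cv2.imwrite("pics/p1.png",im)
E
```

```text
23.82 [ 0.4749 -0.257   0.0759] yaw 99.85 F [ 0.37 -0.24 -0.23] T [-0.033  0.048 -0.01 ] op 0.198 ff 44.4 -0.86
J6 0.0002
```

View pics/p1.png

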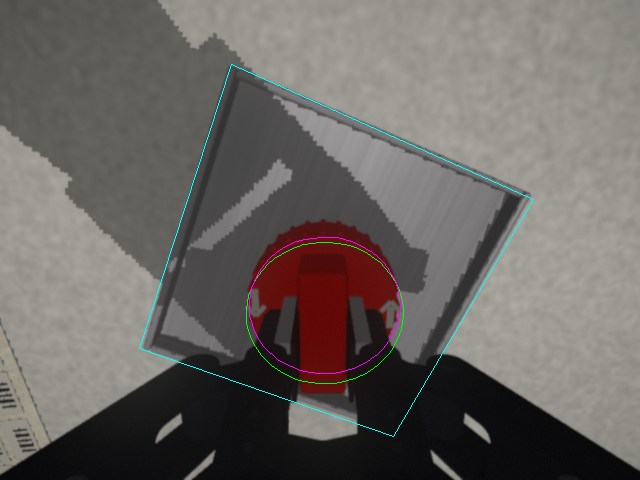

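The tray outline matches the overlay and the cap hangs well inside it at (323,305). Lowering.

Call:
apply_moves --pt "0 0 -0.006 0 0 0" --pt "0 0 -0.012 0 0 0" --pt "0 0 -0.018 0 0 0" --pt "0 0 -0.02 0 0 0" --pt "0 0 -0.02 0 0 0"

```text
time: 24.5
eef_pos: [0.4741, -0.2562, 0.0582]
tcp_rot: [0.644, 0.765, 0.0, -0.0]
contact_force: [-0.3, 0.4, 0.0]
opening: 0.199
finger_force: 44.4
```

Call:
apply_moves --pt "0 0 -0.001 0 0 0" --pt "0 0 -0.002 0 0 0" --pt "0 0 -0.003 0 0 0" --pt "0 0 -0.003 0 0 0"

```text
time: 25.0
eef_pos: [0.4741, -0.2563, 0.056]
tcp_rot: [0.644, 0.765, 0.0, -0.0]
contact_force: [0.6, 0.2, -1.1]
opening: 0.195
finger_force: 44.4
```

```bash
python3 s.py
```

```text
25.0 [ 0.4741 -0.2563  0.056 ] yaw 99.86 F [ 0.56  0.2  -1.09] T [-0.025 -0.006  0.008] op 0.195 ff 44.4 -0.86
J6 -0.0
```

Call:
apply_moves --pt "0 0 -0.001 0 0 0" --pt "0 0 -0.002 0 0 0" --pt "0 0 -0.003 0 0 0" --pt "0 0 -0.003 0 0 0"

```text
time: 25.5
eef_pos: [0.4744, -0.2564, 0.0557]
tcp_rot: [0.644, 0.765, -0.0, -0.001]
contact_force: [-4.1, 4.8, 11.8]
opening: 0.198
finger_force: 46.0
```

```bash
python3 s.py
```

```text
25.5 [ 0.4744 -0.2564  0.0557] yaw 99.88 F [-4.05  4.84 11.78] T [ 0.53   0.785 -0.063] op 0.198 ff 46.0 -0.86
J6 -0.0314
```

On the floor. I relieve the load, open and retreat.

Call:
apply_moves --pt "0 0 0.001 0 0 0" --pt "0 0 0.0025 0 0 0" --pt "0 0 0.0025 0 0 0" --squeeze 20

```text
time: 25.88
eef_pos: [0.4744, -0.2565, 0.0558]
tcp_rot: [0.644, 0.765, 0.0, 0.0]
contact_force: [-0.3, 0.8, 1.6]
opening: 0.195
finger_force: 44.8
```

Call:
apply_moves --pt "0 0 0 0 0 0" --pt "0 0 0 0 0 0" --pt "0 0 0 0 0 0" --pt "0 0 0 0 0 0" --pt "0 0 0 0 0 0" --jaw 0.6

```text
time: 26.5
eef_pos: [0.4742, -0.2563, 0.0556]
tcp_rot: [0.644, 0.765, -0.0, -0.0]
contact_force: [-0.1, -0.3, 0.5]
opening: 0.604
finger_force: 0.0
```

Call:
apply_moves --pt "0 0 0.01 0 0 0" --pt "0 0 0.03 0 0 0" --pt "0 0 0.07 0 0 0" --pt "0 0 0.13 0 0 0" --pt "0 0 0.2 0 0 0" --pt "0 0 0.25 0 0 0" --pt "0 0 0.25 0 0 0" --pt "0 0 0.25 0 0 0"

```text
time: 27.5
eef_pos: [0.4738, -0.2561, 0.2558]
tcp_rot: [0.644, 0.765, 0.0, -0.0]
contact_force: [-0.1, -0.0, -0.4]
opening: 0.599
finger_force: 0.0
```

```bash
python3 s.py; python3 - <<'E'
from h import *
im=ctrl.read_camera("wrist")[:,:,::-1]; cv2.imwrite("pics/end.png",im)
E
```

```text
27.5 [ 0.4738 -0.2561  0.2558] yaw 99.86 F [-0.09 -0.04 -0.44] T [ 0.013 -0.018  0.013] op 0.599 ff 0.0 -0.86
J6 -0.0
```

View pics/end.png

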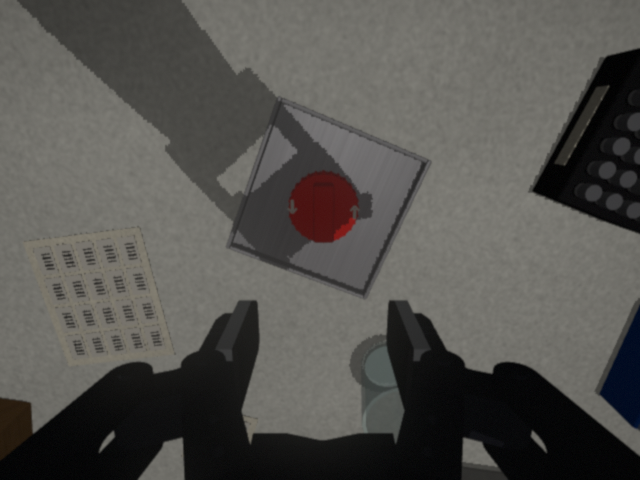

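The cap stands upright near the tray's centre at (323,207), released, with the gripper clear above it. Handing in.

```bash
python3 -c "
from plant import ctrl
print(ctrl.sign_off())"
```

```text
the job is handed in; nothing more can be done
None
```

The cap was pushed down (about 23 N at most measured), turned to its open stop (0.20 N m), lifted off, set upright in the tray and released; I handed the job in at about 27.5 s, but no verdict came back.

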